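# Unpin and tip the blank scuttle at the valve stall

## Robot

A 6-joint arm with a two-finger parallel gripper is mounted at the origin on the work surface. World frame = base frame: x ahead of the robot, y to its left, z up, the work surface at z = 0. Lengths are in mm, angles in rad, forces in N, time in s.
With the tool pointing down it reaches from about 350 to 875 mm from the base axis. Payload 4.2 kg.
Tool frame: the origin (TCP) lies midway between the tips of the shut fingers; the grasp point (between the pads) lies 19 mm behind it (arm.tcp_to_grasp is the distance from the TCP to the grasp point, in mm); z points along the fingers, y is the line along which they close (so a half turn about z gives the same grasp; the last joint's range is limited). The gripper opens to 85 mm and grips with 20 to 120 N. Pads are 22 mm wide; open, the fingers measure 114 mm over their backs; the gripper's body (76 mm by 85 mm) begins 54 mm behind the grasp point. The pads swing forward as they close: fully open they stand 13 mm farther back than shut.
Start: joints at [-1.031, 0.385, 0.008, 0, -1.194, -0.259], TCP at [173.219, -600.495, 231.312] pointing down, gripper open.
Joint ranges: [-3.14, 3.14], [-1.21, 2.06], [-1.07, 1.41], [-3.16, 2.05], [-2.99, -0.16], [-3.1, 3.1]. Speed limits (rad/s): [2.79, 2.79, 3.14, 3.14, 3.14, 3.14].

## Interface

Orientations are given as a unit quaternion [x, y, z, w].
In Python, from bench import arm, get_image gives the robot as it stands.
- The arm moves only by the tool drive_tool, never from a script. Its argument "deltas" is a list of rows, each a list of 2 entries, a list of its own where there are three numbers: the shift along the tool's x, y, z in cm, then the turn, a rotation vector about the tool's x, y, z in degrees. In form: [[[x, y, z], [ax, ay, az]], ...]. A call has 1 to 12 rows; each row shifts and turns the commanded pose from where the row before left it, along the tool's axes as they then stand; what a row does not reach is not made up. A row lasts 1/10 s, in which the tool goes at most 50 mm and 8.59 degrees, less where a joint would pass 70% of its speed; a pose out of reach is approached as far as the arm can. A call with a gripper value outside its range is refused whole. "claw" is the finger opening in cm, from 0 to 8.54, set as the call begins (left out, the last holds). The fingers move at their own pace and stop on an object; the grip force is fixed at half the most. Time passes only in rows, so rows that do not move let the fingers close. It gives the time, the measured TCP pose, the force, the opening and the grip force at its end, in the units of the state.
- arm.read_state(): the state, without advancing time (a new reading comes with each control period).
- get_image(name): name is "side" or "top"; returns a dict with "img" (420x560x3 uint8, red, green, blue), "fx", "fy", "cx", "cy" (pixels), "eye" and "orientation" of the camera in the world. Camera axes: x right, y down, z forward; pixel columns grow to the right and rows downward; lengths in mm; the calibration is good to about 2 mm. A picture is of the moment at which its call begins. There is no depth.
- arm.job_done(): hands the job in; it is judged then, once.
The state is a dict: "clock": time; "joints": joint angles; "joint_vel": joint speeds; "joint_efforts": joint torques, N m; "position": TCP position; "ee_rot": TCP orientation; "contact_force": force on the tool from outside, world axes, zero at the start; "wrist_torque": the same for the moment, N m; "gripper_width": finger opening in mm; "grasp_force": force on a finger pad.
Only numpy, scipy, OpenCV 4.12 (cv2) and the standard library are available. Lean on these libraries where they do the work, as an engineer would, in place of code of your own. Each camera call takes 0.05 s, during which the arm holds its last target. There are 200 camera calls.

## Task

Pull the locking pin out of the scuttle stand against its sprung catch and put it in the open tin cup. Then press the treadle down until it bears firmly on the stop screw beneath it (set to an unknown height, so feel for it), hold it there for about a second while the brass blanks roll out into the catch tray, and ease the scuttle gently back level without letting it drop. Do not force it, and leave everything else on the bench where it is.

Things in the scene. Friction and masses are not known exactly. Their poses are not given: they have to be found in the camera images.
- stand: Fixed grey stand. Origin on the bench below the middle of the hinge, which runs along its x axis 90 mm above the bench; the scuttle pours towards -y. Upright at x = -56 mm: 12 mm thick, 40 mm along y, 108 mm high.
- socket (a point): Centre of the hole's mouth on top of the fixed socket post, 36 x 36 mm and 110 mm high, at x = +75, y = -12 mm of the stand. The pin stands upright in the 45 mm deep hole. A sprung nose in the post's +x side clicks into a groove of the pin, so it takes a steady upward pull of roughly 8 to 18 N.
- scuttle: Open-mouthed aluminium scuttle, 84 mm wide, 145 mm long, walls 42 mm. Origin on the hinge; axes parallel to the stand's when level (on its stop; the floor then falls 15 degrees to the closed tail at +y). It tips about +x, mouth (-y) down, to about 25-40 degrees on the stop. Tail-heavy: let go, it swings back. An ear at +x bears on the pin, which locks it.
- press_spot (a point): A good spot to press on top of the treadle, moving with the scuttle: (-100, -105, +4) mm in its frame. The treadle is a flat steel plate beside the mouth, fast to the scuttle: x -125 to -75, y -122 to +10 mm, 8 mm thick, centred on the hinge height. It takes about 4 to 9 N here before it meets the stop.
- pin: Loose steel locking pin, 95 mm long, 0.11 kg, z axis along it. Origin at the centre of its lower end (65 mm above the bench when in the socket). Shank 14 mm in diameter up to 65 mm with a groove at 20 mm; above it the round head, 22 mm in diameter and 30 mm high.
- pin_head (a point): Middle of the pin's head, on its axis, 80 mm from the lower end.
- stop: Fixed steel stop under the treadle: a block 70 x 50 x 14 mm high (origin at the centre of its underside, axes parallel to the stand's) carrying an upright 16 mm stop screw with a round top, at x = +6 mm. The screw is set differently each time, its top anywhere from 24 to 52 mm above the bench; its height is not measured and must be felt. The screw holds firm.
- catch: Fixed open steel catch tray below the mouth: 120 (x) x 160 (y) x 50 mm high, walls 4 mm. Origin at the centre of its underside.
- pincup: Fixed open tin cup, 76 mm in diameter over the rim, 60 mm high, 3 mm walls, narrower at the foot. Origin at the centre of its underside on the bench.
- inflator: Bystander: chrome inflator trigger head, 140 mm long, lying on the bench.
- installer: Bystander: aluminium valve stem installer, a 190 mm rod with a cross handle, lying flat.
- adapter: Bystander: small plastic valve adapter, 16 mm wide and 20 mm high.
- capjar: Bystander: closed jar, 60 mm wide, 75 mm high, behind the scuttle's tail.
- driver: Bystander: screwdriver lying on the bench.
- mallet: Bystander: hammer lying on the bench.
- blank0: Loose brass blank, a plain roller 18 mm in diameter and 50 mm long, about 0.07 kg, lying across the scuttle against its tail.
- blank0_center (a point): Centre of that blank.
- blank1: Loose brass blank, a plain roller 18 mm in diameter and 50 mm long, about 0.07 kg, lying across the scuttle against its tail.
- blank1_center (a point): Centre of that blank.
- blank2: Loose brass blank, a plain roller 18 mm in diameter and 50 mm long, about 0.07 kg, lying across the scuttle against its tail.
- blank2_center (a point): Centre of that blank.
There are look-alikes about, which are no part of the job. Leave any green, grey or purple look-alike of the blank2 alone.

How it is judged (in metres and radians):
On the way, in this order (a step that is already met when the one before it is completed fails the run):
1. the pin is out of its socket and in the tin cup (horizontal distance between pin and pincup below 0.036 m and height (world z) of pin below 0.03 m and not (contact force between the fingers and pin above 0.1 N)), for 0.2 s.
2. the treadle is held pressed on the stop screw (at least 3 N) with the scuttle tipped by more than 20 degrees (contact force between scuttle and stop above 3 N and angle between scuttle's own z axis and vertical above 0.35 rad), for 0.5 s.
At the end, for the whole second after the job is handed in: All three blanks lie at rest in the catch tray, the scuttle is back level (within 2 degrees), and the pin is in the tin cup, at rest (x of blank0_center in the frame of catch between -0.06 and 0.06 m and y of blank0_center in the frame of catch between -0.08 and 0.08 m and z of each of blank0_center, blank1_center, blank2_center in the frame of catch below 0.045 m and linear speed of each of blank0, blank1, blank2, pin below 0.05 m/s and x of blank1_center in the frame of catch between -0.06 and 0.06 m and y of blank1_center in the frame of catch between -0.08 and 0.08 m and x of blank2_center in the frame of catch between -0.06 and 0.06 m and y of blank2_center in the frame of catch between -0.08 and 0.08 m and angle between scuttle's own z axis and vertical below 0.035 rad and horizontal distance between pin and pincup below 0.036 m and height (world z) of pin below 0.03 m); the robot touches nothing.
It fails at once if the scuttle is pressed with more than 32 N (contact force between the fingers and scuttle above 32 N).
It fails at once if the scuttle swings faster than 2.5 rad/s (dropped or slammed) (angular speed of scuttle above 2.5 rad/s).
It fails at once if a bystander is moved by more than 30 mm (distance of any of inflator, installer, adapter, capjar, driver, mallet from where it was at the start of the episode above 0.03 m).
It also fails if it takes over 72 s, if anything falls off the work surface, if the arm or the gripper's body presses on something with over 40 N, if the wrist force passes 120 N, or if a joint passes its speed limit or range.

## Working session

There is one attempt and no reset: what is moved stays moved. The work goes in short steps, Python scripts to look and compute and a tool call to move; the robot and the scene stay as the last step left them, time stands still between calls to the robot, and variables do not carry over. Pictures are saved under pics/ and viewed, at most 10 in all, crops included, and the job is handed in when it is done.

Besides the shell and the picture viewer there is one more tool, called after "Emit:" as name(argument=value, ...) on one line, values as JSON. drive_tool: Moves the arm, as the interface text tells. Its arguments: {"type":"object","properties":{"deltas":{"type":"array"},"claw":{"type":"number"}},"required":["deltas"]}

```bash
mkdir -p pics; ls; cat > h.py <<'E'
import numpy as np, cv2
from scipy.spatial.transform import Rotation as R
from bench import arm, get_image
def snap(name,fn):
    d=get_image(name); cv2.imwrite('pics/'+fn,d['img'][:,:,::-1]); np.save('pics/'+name+'.npy',d,allow_pickle=True); return d
def load(name): return np.load('pics/'+name+'.npy',allow_pickle=True).item()
def rot(d):
    o=np.array(d['orientation'],float); return R.from_quat(o).as_matrix() if o.size==4 else o.reshape(3,3)
def ray(d,u,v):
    r=rot(d)@np.array([(u-d['cx'])/d['fx'],(v-d['cy'])/d['fy'],1]); return np.array(d['eye'],float),r/np.linalg.norm(r)
def plane(d,u,v,z):
    e,r=ray(d,u,v); return e+r*(z-e[2])/r[2]
def tri(d1,p1,d2,p2):
    a,r=ray(d1,*p1); b,s=ray(d2,*p2)
    t=np.linalg.lstsq(np.stack([r,-s],1),b-a,rcond=None)[0]
    P,Q=a+r*t[0],b+s*t[1]; return (P+Q)/2,np.linalg.norm(P-Q)
def proj(d,P):
    c=rot(d).T@(np.array(P,float)-np.array(d['eye'],float)); return np.array([d['cx']+d['fx']*c[0]/c[2],d['cy']+d['fy']*c[1]/c[2]])
E
python3 - <<'E'
from h import *
for n in('side','top'):
    d=snap(n,n+'0.png'); print(n,{k:np.round(v,3).tolist() for k,v in d.items() if k!='img'})
s=arm.read_state(); print(s)
E
```

```text
pics
side {'fx': 442.664, 'fy': 442.664, 'cx': 281.737, 'cy': 204.486, 'eye': [-135.604, 818.081, 1099.792], 'orientation': [-0.322, 0.861, -0.365, 0.147]}
top {'fx': 399.165, 'fy': 399.165, 'cx': 276.543, 'cy': 209.653, 'eye': [451.95, 47.143, 1092.354], 'orientation': [0.712, -0.699, 0.052, -0.045]}
{'clock': 0.1, 'joints': array([-1.03139767e+00,  3.85455995e-01,  6.77928041e-03, -4.13869311e-04,
       -1.19399103e+00, -2.58592669e-01]), 'joint_vel': array([-0.00084148, -0.00350555,  0.00249886,  0.00070489,  0.0019157 ,
       -0.00145417]), 'joint_efforts': array([-6.25260400e-04, -3.93318415e+01,  1.88929027e+01,  4.19792086e+00,
       -2.57369087e-03,  4.11974625e-06]), 'position': array([ 173.07390038, -600.02690458,  230.35495961]), 'ee_rot': array([-1.39866519e-01,  9.90169907e-01,  9.36935525e-04, -1.86279098e-04]), 'contact_force': array([ 0.23691731, -0.94472322, -0.31491933]), 'wrist_torque': array([ 0.02045052, -0.01861152,  0.0156942 ]), 'grasp_force': 0.0, 'gripper_width': 85.57993620433173}
```

View pics/side0.png

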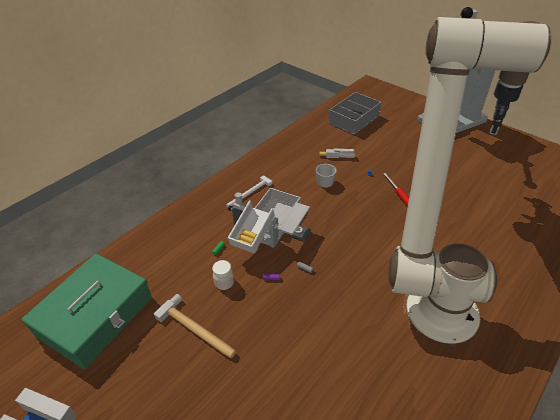

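View pics/top0.png

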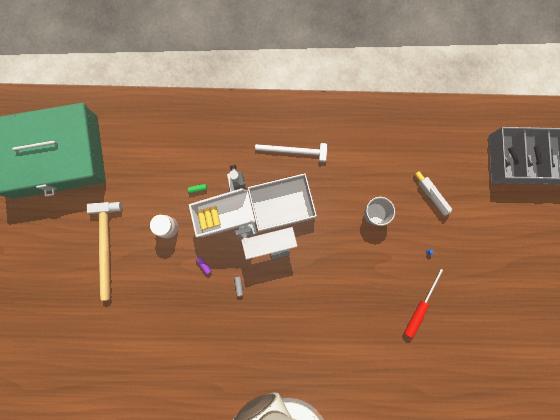

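The side view shows the scuttle at about (265,220), the post with the pin at (238,205), the cup at (326,176) and the treadle at (290,218). In the top view they are the scuttle (222,213), pin (236,175), catch (282,202), treadle (270,243) and cup (380,211). The grey (239,287), purple (204,266) and green (197,188) rollers are look-alikes.

Candidates for the pin: the post and pin at top (236,175), the grey roller (239,287) and the upright block (245,230). I choose (236,175) because it is on the scuttle's +x side, and I'll check it in a close crop.

```bash
python3 - <<'E'
from h import *
a=load('side')['img'][175:260,215:325]; b=load('top')['img'][155:270,180:325]
A=cv2.resize(a,None,fx=5,fy=5,interpolation=cv2.INTER_CUBIC)[:,:,::-1]
B=cv2.resize(b,None,fx=5,fy=5,interpolation=cv2.INTER_CUBIC)[:,:,::-1]
cv2.imwrite('pics/cs.png',A);cv2.imwrite('pics/ct.png',B)
E
```

```text
(no output)
```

View pics/cs.png

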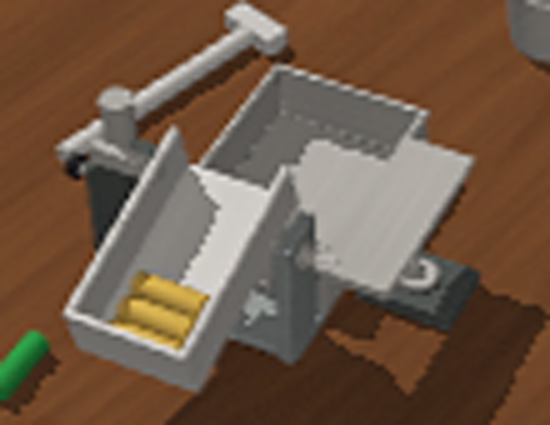

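View pics/ct.png

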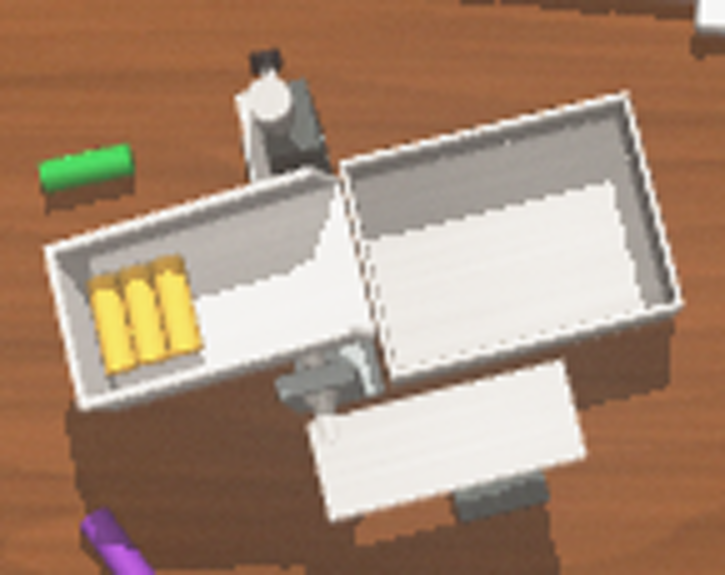

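The crops confirm the pin: its round head sits on the post at crop (114,98) side and (269,100) top, i.e. pixels (237.4,194.2) and (233.4,174.6). The treadle's corners and the cup rim are clear too.

```bash
python3 - <<'E'
from h import *
S,T=load('side'),load('top')
fs=lambda x,y:(215+(x+.5)/5-.5,175+(y+.5)/5-.5)
ft=lambda x,y:(180+(x+.5)/5-.5,155+(y+.5)/5-.5)
print('pin top',tri(S,fs(114,96),T,ft(269,100)), plane(T,*ft(269,100),160),plane(S,*fs(114,96),160))
c=[plane(T,*ft(*p),94) for p in((308,423),(565,362),(586,457),(331,521))]
print('treadle',np.round(c,1), [np.round(np.linalg.norm(c[i]-c[(i+1)%4]),1) for i in range(4)])
print('tr tri (-x,-y corner)',tri(S,fs(473,157),T,ft(565,362)),tri(S,fs(388,292),T,ft(586,457)))
k=[plane(T,*ft(*p),50) for p in((341,163),(628,95),(682,305),(390,381))]
print('catch',np.round(k,1),[np.round(np.linalg.norm(k[i]-k[(i+1)%4]),1) for i in range(4)])
# cup rim: non-wood pixels around
def cup(d,u,v,r):
    im=d['img'].astype(int); sat=im.max(2)-im.min(2)
    m=((sat<30)&(im.max(2)>55)).astype(np.uint8); w=np.zeros_like(m); cv2.circle(w,(u,v),r,1,-1); m&=w
    cs,_=cv2.findContours(m,cv2.RETR_EXTERNAL,cv2.CHAIN_APPROX_NONE); c=max(cs,key=cv2.contourArea); return c,cv2.boundingRect(c),cv2.minEnclosingCircle(c),cv2.fitEllipse(c)
ct=cup(T,380,211,22); cs=cup(S,326,176,20); print(ct[1:],cs[1:])
for d,u0,v0,n in((T,360,190,'ct'),(S,308,155,'cs')):
    cv2.imwrite('pics/cup_%s.png'%n,cv2.resize(d['img'][v0:v0+40,u0:u0+40],None,fx=10,fy=10,interpolation=cv2.INTER_CUBIC)[:,:,::-1])
cv2.imwrite('pics/cup.png',np.hstack([cv2.imread('pics/cup_ct.png'),cv2.imread('pics/cup_cs.png')]))
E
```

```text
pin top (array([663.79371454, 144.28161996, 161.81216412]), np.float64(4.769236741824031)) [662.23709813 142.99941404 160.        ] [667.66020467 143.99118698 160.        ]
treadle [[512.8 124.9  94. ]
 [545.9  -3.1  94. ]
 [498.5 -14.2  94. ]
 [464.5 112.   94. ]] [np.float64(132.2), np.float64(48.6), np.float64(130.7), np.float64(50.0)]
tr tri (-x,-y corner) (array([529.75541515, -15.94588065,  78.38035224]), np.float64(42.62487893721078)) (array([527.22137069,  -3.51137796, -45.03713751]), np.float64(58.7298509984757))
catch [[653.7 115.   50. ]
 [693.8 -37.1  50. ]
 [581.3 -66.5  50. ]
 [538.3  86.2  50. ]] [np.float64(157.3), np.float64(116.2), np.float64(158.7), np.float64(119.0)]
((364, 197, 31, 29), ((378.9285583496094, 211.35714721679688), 15.160816192626953), ((379.2066345214844, 211.1688690185547), (27.57183074951172, 29.442527770996094), 68.85238647460938)) ((316, 164, 20, 24), ((325.5, 175.09091186523438), 12.003287315368652), ((325.3374938964844, 174.81813049316406), (19.365062713623047, 24.13111686706543), 3.6904454231262207))
```

View pics/cup.png

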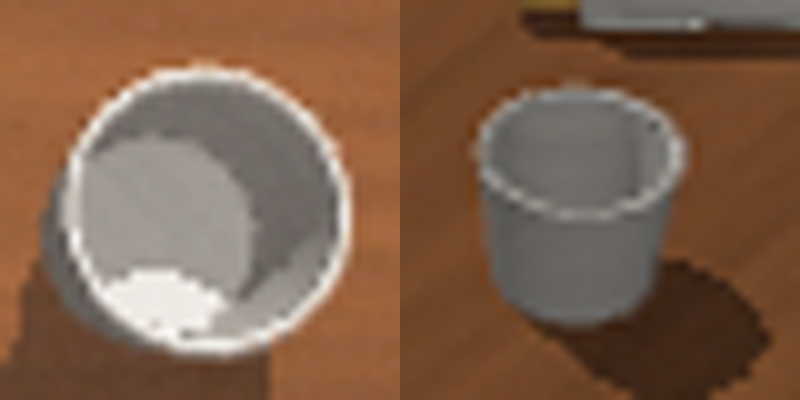

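The rim centres read off the crops are top (380.7,210.7) and side (325.8,169.8).

```bash
cat >> h.py <<'E'
def to(P,grasp=False):
    "delta in tool axes (cm) from present TCP to world P"
    s=arm.read_state(); M=R.from_quat(s['ee_rot'])
    print('pos',np.round(s['position'],1),'yaw',np.round(M.as_matrix()[:,1],3),'delta cm',np.round(M.inv().apply(np.array(P)-s['position'])/10,2),'F',np.round(s['contact_force'],1),'w',round(s['gripper_width'],1),'t',s['clock'])
E
python3 - <<'E'
from h import *
S,T=load('side'),load('top')
fs=lambda x,y:(215+(x+.5)/5-.5,175+(y+.5)/5-.5)
ft=lambda x,y:(180+(x+.5)/5-.5,155+(y+.5)/5-.5)
print('tr',tri(S,fs(473,157),T,ft(586,457)),tri(S,fs(388,292),T,ft(331,521)))
print('cup',tri(S,(325.8,169.8),T,(380.7,210.7)),plane(T,380.7,210.7,60),plane(S,325.8,169.8,60))
c=np.array([plane(T,*ft(*p),94)[:2] for p in((308,423),(565,362),(586,457),(331,521))]); q=np.array([(-75,10),(-75,-122),(-125,-122),(-125,10)])
H=cv2.estimateAffinePartial2D(q.astype(np.float32),c.astype(np.float32))[0]; print(H, np.degrees(np.arctan2(H[1,0],H[0,0])))
f=lambda x,y:H@[x,y,1]
print('pin',f(75,-12),'press',f(-100,-105))
print('proj pin', proj(S,[*f(75,-12),160]),fs(114,96), proj(T,[*f(75,-12),160]),ft(269,100))
to([664,142.5,231])
E
```

```text
tr (array([499.38778737, -13.28544327,  96.13286102]), np.float64(2.4603747373708322)) (array([465.29555652, 112.66757263,  94.06638332]), np.float64(2.0560435921936957))
cup (array([ 597.44290707, -234.36581206,   59.21669382]), np.float64(2.5253081732245115)) [ 596.34270809 -234.93806677   60.        ] [ 597.84159452 -232.73650571   60.        ]
[[ 9.62133099e-01 -2.52257482e-01  5.87508529e+02]
 [ 2.52257482e-01  9.62133099e-01  1.34035217e+02]] 14.691452162842099
pin [662.69560167 141.40893131] press [517.7822551    7.78549376]
proj pin [239.08448477 194.06516103] (237.4, 193.8) [234.07408569 174.42541791] (233.4, 174.6)
pos [ 173.1 -600.   230.4] yaw [-0.277  0.961  0.002] delta cm [-6.774e+01  5.775e+01  4.000e-02] F [ 0.2 -0.9 -0.3] w 85.6 t 0.1
```

Heights match the text: treadle 94–96 mm, cup rim 59 mm, pin top 162 mm. The pin is at about (663.5,142) and the cup at about (597,-234), both in reach.

Emit:
drive_tool(deltas=[[[-2,1.7,0],[0,0,0]],[[-3.4,2.9,0],[0,0,0]],[[-3.4,2.9,0],[0,0,0]],[[-3.4,2.9,0],[0,0,0]],[[-3.4,2.9,0],[0,0,0]],[[-3.4,2.9,0],[0,0,0]],[[-3.4,2.9,0],[0,0,0]],[[-3.4,2.9,0],[0,0,0]],[[-3.4,2.9,0],[0,0,0]],[[-3.4,2.9,0],[0,0,0]],[[-3.4,2.9,0],[0,0,0]],[[-3.4,2.9,0],[0,0,0]]], claw=6)

```text
clock: 1.3
position: [459.1, -166.6, 231.2]
ee_rot: [-0.14, 0.99, 0.0, -0.0]
contact_force: [1.0, -1.1, -0.1]
gripper_width: 59.6
grasp_force: 0.0
```

Emit:
drive_tool(deltas=[[[-3.4,2.9,0],[0,0,0]],[[-3.4,2.9,0],[0,0,0]],[[-3.4,2.9,0],[0,0,0]],[[-3.4,2.9,0],[0,0,0]],[[-3.4,2.9,0],[0,0,0]],[[-3.4,2.9,0],[0,0,0]],[[-3.4,2.9,0],[0,0,0]],[[-2,1.7,0],[0,0,0]],[[0,0,0],[0,0,0]],[[0,0,0],[0,0,0]],[[0,0,0],[0,0,0]]])

```text
clock: 2.4
position: [645.0, 113.6, 231.1]
ee_rot: [-0.14, 0.99, -0.0, -0.0]
contact_force: [0.4, 0.4, 0.6]
gripper_width: 60.5
grasp_force: 0.0
```

```bash
python3 -c "
from h import *
to([663.5,142,131])"
```

```text
pos [645.  113.6 231.1] yaw [-0.276  0.961 -0.   ] delta cm [-2.58  2.22 10.01] F [0.4 0.4 0.6] w 60.5 t 2.4
```

Emit:
drive_tool(deltas=[[[-1.3,1.1,0],[0,0,0]],[[-1.3,1.1,0],[0,0,0]],[[0,0,2],[0,0,0]],[[0,0,2],[0,0,0]],[[0,0,0.6],[0,0,0]],[[0,0,0],[0,0,0]],[[0,0,0],[0,0,0]]])

```text
clock: 3.1
position: [664.9, 142.2, 186.7]
ee_rot: [-0.14, 0.99, -0.0, 0.001]
contact_force: [-0.9, 0.3, 0.4]
gripper_width: 60.0
grasp_force: 0.0
```

```bash
python3 - <<'E'
from h import *
to([663.5,142,131])
a=snap('side','s1.png')['img'][100:250,190:340]; b=snap('top','t1.png')['img'][110:260,170:320]
cv2.imwrite('pics/c1.png',cv2.resize(np.hstack([a,b]),(800,400),interpolation=cv2.INTER_CUBIC)[:,:,::-1])
E
```

```text
pos [664.9 142.2 186.7] yaw [-0.277  0.961 -0.   ] delta cm [0.16 0.02 5.57] F [-0.9  0.3  0.4] w 60.0 t 3.1
```

View pics/c1.png

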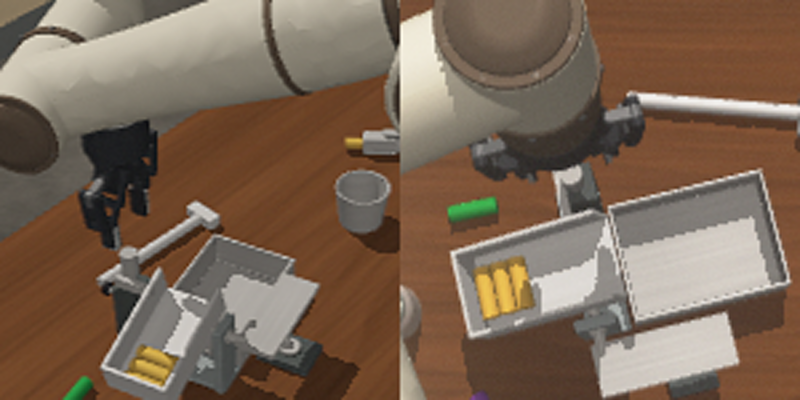

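The fingers straddle the head (side-crop head at (128,255)), and the bystander rod lies well below. I'll descend and close.

Emit:
drive_tool(deltas=[[[0.1,0,1.5],[0,0,0]],[[0,0,1.5],[0,0,0]],[[0,0,1.5],[0,0,0]],[[0,0,1],[0,0,0]],[[0,0,0],[0,0,0]]])

```text
clock: 3.7
position: [662.9, 142.2, 129.2]
ee_rot: [-0.14, 0.99, -0.0, -0.001]
contact_force: [-0.2, 0.1, -0.0]
gripper_width: 60.1
grasp_force: 0.0
```

Emit:
drive_tool(deltas=[[[0,0,0],[0,0,0]],[[0,0,0],[0,0,0]],[[0,0,0],[0,0,0]],[[0,0,0],[0,0,0]],[[0,0,0],[0,0,0]],[[0,0,0],[0,0,0]]], claw=0.5)

```text
clock: 4.3
position: [664.2, 143.8, 131.8]
ee_rot: [-0.14, 0.99, 0.001, 0.002]
contact_force: [-1.7, 5.7, 4.8]
gripper_width: 20.6
grasp_force: 58.8
```

Gripped: the opening reads 21 mm on the 22 mm head. Now a steady pull.

Emit:
drive_tool(deltas=[[[0,0,-0.3],[0,0,0]],[[0,0,-0.3],[0,0,0]],[[0,0,-0.3],[0,0,0]],[[0,0,-0.5],[0,0,0]],[[0,0,-0.5],[0,0,0]],[[0,0,-0.5],[0,0,0]],[[0,0,-0.6],[0,0,0]],[[0,0,0],[0,0,0]]])

```text
clock: 5.1
position: [663.8, 143.1, 159.2]
ee_rot: [-0.14, 0.99, 0.0, 0.0]
contact_force: [1.7, 4.1, -4.4]
gripper_width: 20.0
grasp_force: 61.0
```

Emit:
drive_tool(deltas=[[[0,0,-1],[0,0,0]],[[0,0,-1.5],[0,0,0]],[[0,0,-1.5],[0,0,0]],[[0,0,-1.5],[0,0,0]],[[0,0,-1],[0,0,0]],[[0,0,0],[0,0,0]]])

```text
clock: 5.7
position: [663.9, 141.7, 227.2]
ee_rot: [-0.14, 0.99, -0.0, 0.001]
contact_force: [-0.8, 0.5, -1.6]
gripper_width: 19.7
grasp_force: 61.2
```

```bash
python3 - <<'E'
from h import *
to([597,-234,80])
S=snap('side','s2.png');T=snap('top','t2.png')
a=S['img'][100:250,190:340]; b=T['img'][110:260,170:320]
cv2.imwrite('pics/c2.png',cv2.resize(np.hstack([a,b]),(800,400),interpolation=cv2.INTER_CUBIC)[:,:,::-1])
E
```

```text
pos [663.9 141.7 227.2] yaw [-0.277  0.961 -0.001] delta cm [ 16.86 -34.24  14.72] F [-0.8  0.5 -1.6] w 19.7 t 5.7
```

View pics/c2.png

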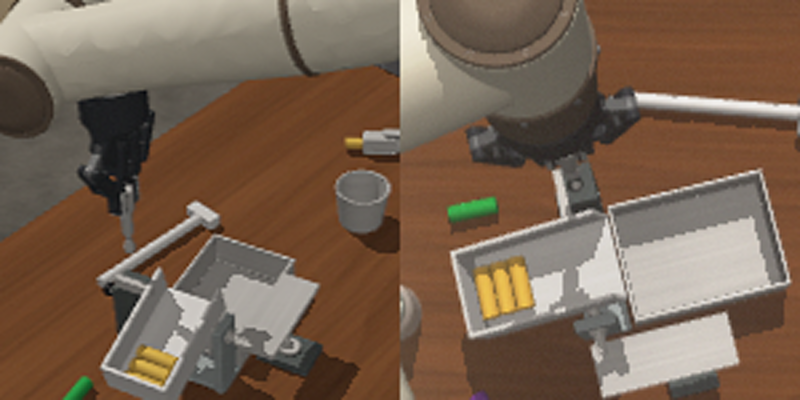

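The socket hole is empty (top-crop (577,185)) and the pin hangs upright from the fingers (side-crop tip (128,245)). Next, carry it to the cup.

Emit:
drive_tool(deltas=[[[0.8,-1.6,0],[0,0,0]],[[1.5,-3.1,0],[0,0,0]],[[1.5,-3.1,0],[0,0,0]],[[1.5,-3.1,0],[0,0,0]],[[1.5,-3.1,0],[0,0,0]],[[1.5,-3.1,0],[0,0,0]],[[1.5,-3.1,0],[0,0,0]],[[1.5,-3.1,0],[0,0,0]],[[1.5,-3.1,0],[0,0,0]],[[1.5,-3.1,0],[0,0,0]],[[1.5,-3.0,0],[0,0,0]],[[0.8,-1.6,0],[0,0,0]]])

```text
clock: 7.0
position: [596.6, -234.1, 224.3]
ee_rot: [-0.139, 0.99, 0.0, -0.001]
contact_force: [0.4, -1.0, -1.3]
gripper_width: 20.3
grasp_force: 61.2
```

Emit:
drive_tool(deltas=[[[0,0,0],[0,0,0]],[[0,0,0],[0,0,0]],[[0,0,0],[0,0,0]]])

```text
clock: 7.3
position: [598.5, -230.4, 225.0]
ee_rot: [-0.14, 0.99, 0.0, -0.0]
contact_force: [0.0, 0.3, -1.4]
gripper_width: 20.3
grasp_force: 61.2
```

```bash
python3 - <<'E'
from h import *
to([597,-234,77])
S=snap('side','s3.png');T=snap('top','t3.png')
a=S['img'][60:210,250:400]; b=T['img'][140:290,300:450]
cv2.imwrite('pics/c3.png',cv2.resize(np.hstack([a,b]),(800,400),interpolation=cv2.INTER_CUBIC)[:,:,::-1])
E
```

```text
pos [ 598.5 -230.4  225. ] yaw [-0.278  0.961  0.   ] delta cm [ 0.24 -0.31 14.8 ] F [ 0.   0.3 -1.4] w 20.3 t 7.3
```

View pics/c3.png

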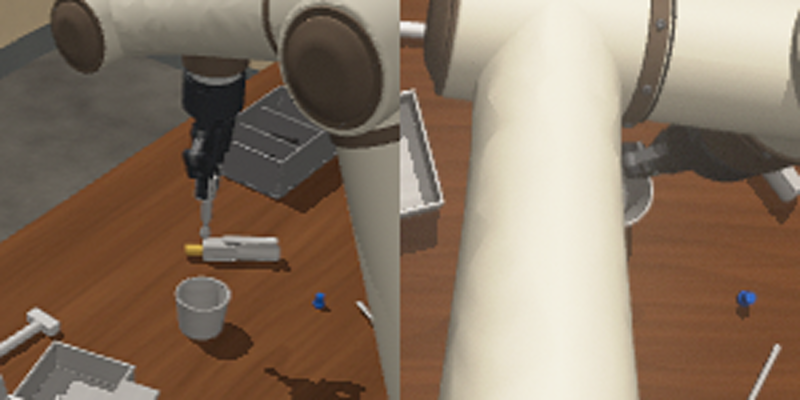

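The pin hangs above the cup (side-crop tip (205,233), cup rim (202,295)). I'll lower it in.

Emit:
drive_tool(deltas=[[[0.2,-0.3,1],[0,0,0]],[[0,0,2],[0,0,0]],[[0,0,2],[0,0,0]],[[0,0,2],[0,0,0]],[[0,0,2],[0,0,0]],[[0,0,2],[0,0,0]],[[0,0,1.5],[0,0,0]],[[0,0,1],[0,0,0]],[[0,0,0.7],[0,0,0]],[[0,0,0.3],[0,0,0]],[[0,0,0],[0,0,0]],[[0,0,0],[0,0,0]]])

```text
clock: 8.6
position: [598.0, -234.7, 81.1]
ee_rot: [-0.14, 0.99, -0.0, 0.001]
contact_force: [0.5, -0.3, -1.1]
gripper_width: 20.1
grasp_force: 61.2
```

Emit:
drive_tool(deltas=[[[0,0,0.5],[0,0,0]],[[0,0,0],[0,0,0]]])

```text
clock: 8.8
position: [597.1, -234.5, 75.0]
ee_rot: [-0.14, 0.99, 0.0, -0.0]
contact_force: [-0.6, 0.3, -1.6]
gripper_width: 20.4
grasp_force: 61.2
```

Emit:
drive_tool(deltas=[[[0,0,0],[0,0,0]],[[0,0,0],[0,0,0]],[[0,0,0],[0,0,0]],[[0,0,0],[0,0,0]],[[0,0,-0.5],[0,0,0]],[[0,0,-1.5],[0,0,0]],[[0,0,-3],[0,0,0]],[[0,0,-3],[0,0,0]],[[0,0,-3],[0,0,0]],[[0,0,-3],[0,0,0]]], claw=6)

```text
clock: 9.8
position: [597.3, -234.6, 217.1]
ee_rot: [-0.14, 0.99, -0.0, 0.0]
contact_force: [0.7, 0.1, -0.3]
gripper_width: 59.9
grasp_force: 0.0
```

The pin is released. I'll shut the fingers and go above the press spot.

Emit:
drive_tool(deltas=[[[0,1.5,0],[0,0,1.4]],[[0,3,0],[0,0,0]],[[0,3,0],[0,0,0]],[[0,3,0],[0,0,0]],[[0,3,0],[0,0,0]],[[0,3,0],[0,0,0]],[[0,3,0],[0,0,0]],[[0,3,0],[0,0,0]],[[0,2,0],[0,0,0]],[[0,1,0],[0,0,0]],[[0,0,0],[0,0,0]],[[0,0,0],[0,0,0]]], claw=0)

```text
clock: 11.0
position: [532.6, 11.6, 215.5]
ee_rot: [-0.128, 0.992, -0.0, 0.0]
contact_force: [0.2, 0.1, 0.3]
gripper_width: 0.3
grasp_force: 0.0
```

```bash
python3 - <<'E'
from h import *
to([518,8,115])
S=snap('side','s4.png');T=snap('top','t4.png')
a=S['img'][130:250,220:380]; b=T['img'][150:270,250:410]
cv2.imwrite('pics/c4.png',cv2.resize(np.hstack([a,b]),(800,300),interpolation=cv2.INTER_CUBIC)[:,:,::-1])
E
```

```text
pos [532.6  11.6 215.5] yaw [-0.254  0.967 -0.   ] delta cm [ 1.51  0.03 10.05] F [0.2 0.1 0.3] w 0.3 t 11.0
```

View pics/c4.png

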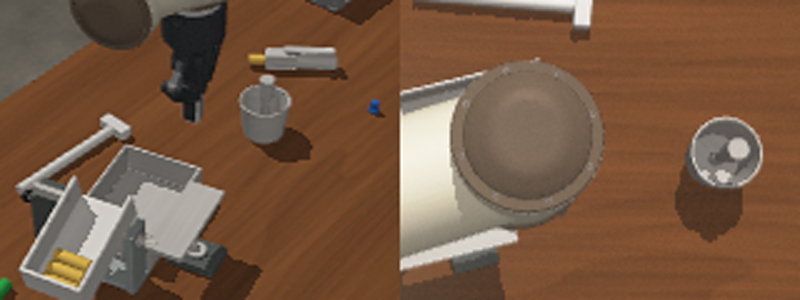

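The pin stands in the cup (side-crop (267,90), top-crop (738,148)), and the scuttle is still level. I'll go down to the treadle.

Emit:
drive_tool(deltas=[[[0.5,0,1],[0,0,0]],[[0.5,0,3],[0,0,0]],[[0.5,0,3],[0,0,0]],[[0,0,2.5],[0,0,0]],[[0,0,1.5],[0,0,0]],[[0,0,0.4],[0,0,0]],[[0,0,0],[0,0,0]],[[0,0,0],[0,0,0]]])

```text
clock: 11.9
position: [518.5, 8.0, 102.0]
ee_rot: [-0.128, 0.992, 0.0, 0.001]
contact_force: [-0.4, -0.3, -0.0]
gripper_width: 0.5
grasp_force: 0.0
```

Emit:
drive_tool(deltas=[[[0,0,0.2],[0,0,0]],[[0,0,0.2],[0,0,0]],[[0,0,0.2],[0,0,0]],[[0,0,0],[0,0,0]]])

```text
clock: 12.3
position: [517.8, 8.2, 95.2]
ee_rot: [-0.128, 0.992, 0.0, -0.0]
contact_force: [-0.3, 0.0, 1.0]
gripper_width: -0.3
grasp_force: 0.0
```

Emit:
drive_tool(deltas=[[[0,0,0.15],[0,0,0]],[[0,0,0.18],[-1,0,0]],[[0,0,0.36],[-2,0,0]],[[0,0,0.36],[-2,0,0]],[[0,0,0.36],[-2,0,0]],[[0,0,0],[0,0,0]]])

```text
clock: 12.9
position: [518.2, 8.3, 81.5]
ee_rot: [-0.127, 0.99, 0.061, -0.008]
contact_force: [-1.1, 0.6, 5.5]
gripper_width: -0.1
grasp_force: 2.4
```

```bash
cat >> h.py <<'E'
def tip():
    s=arm.read_state(); p=s['position']; ex=np.array([np.cos(np.radians(14.7)),np.sin(np.radians(14.7))]); ey=np.array([-ex[1],ex[0]])
    r=p[:2]-[587.5,134.0]; y,z=r@ey,p[2]-90
    zt=R.from_quat(s['ee_rot']).as_matrix()[:,2]; a=np.degrees(np.arctan2(-zt[:2]@-ey,-zt[2]))
    print('stand x,y,z',np.round([r@ex,y,z],1),'rad',round(np.hypot(y,z),1),'angle est',round(np.degrees(np.arctan2(-z,-y))+2.2,1),'tool tilt',round(a,1),'F',np.round(s['contact_force'],1),round(float(-s['contact_force']@zt),1),'t',s['clock'])
E
python3 -c "
from h import *
tip()"
```

```text
stand x,y,z [ -98.9 -104.    -8.5] rad 104.4 angle est 6.9 tool tilt 7.1 F [-1.1  0.6  5.5] 5.4 t 12.9
```

Emit:
drive_tool(deltas=[[[0,0,0.36],[-2,0,0]],[[0,0,0.36],[-2,0,0]],[[0,0,0.36],[-2,0,0]],[[0,0,0.36],[-2,0,0]],[[0,0,0.36],[-2,0,0]],[[0,0,0.36],[-2,0,0]],[[0,0,0.18],[-1,0,0]],[[0,0,0.18],[-1,0,0]],[[0,0,0],[0,0,0]]])

```text
clock: 13.8
position: [516.8, 13.5, 56.6]
ee_rot: [-0.125, 0.975, 0.18, -0.023]
contact_force: [0.7, -4.8, 3.0]
gripper_width: -0.1
grasp_force: 2.3
```

```bash
python3 -c "
from h import *
tip()"
```

```text
stand x,y,z [-99.  -98.6 -33.4] rad 104.1 angle est 20.9 tool tilt 20.9 F [ 0.7 -4.8  3. ] 4.5 t 13.8
```

Emit:
drive_tool(deltas=[[[0,0,0.09],[-0.5,0,0]],[[0,0,0.09],[-0.5,0,0]],[[0,0,0],[0,0,0]]])

```text
clock: 14.1
position: [516.6, 14.8, 55.0]
ee_rot: [-0.125, 0.974, 0.189, -0.024]
contact_force: [1.3, -4.0, 2.8]
gripper_width: -0.0
grasp_force: 2.0
```

Emit:
drive_tool(deltas=[[[0,0,0.09],[-0.5,0,0]],[[0,0,0.09],[-0.5,0,0]],[[0,0,0],[0,0,0]]])

```text
clock: 14.4
position: [516.2, 15.8, 53.2]
ee_rot: [-0.125, 0.972, 0.198, -0.025]
contact_force: [1.9, -1.8, 2.7]
gripper_width: -0.3
grasp_force: 1.4
```

Emit:
drive_tool(deltas=[[[0,0,0.09],[-0.5,0,0]],[[0,0,0.09],[-0.5,0,0]],[[0,0,0],[0,0,0]]])

```text
clock: 14.7
position: [516.0, 16.5, 51.6]
ee_rot: [-0.125, 0.97, 0.207, -0.026]
contact_force: [2.2, -1.9, 2.9]
gripper_width: 0.3
grasp_force: 1.5
```

Emit:
drive_tool(deltas=[[[0,0,0.09],[-0.5,0,0]],[[0,0,0.09],[-0.5,0,0]],[[0,0,0],[0,0,0]]])

```text
clock: 15.0
position: [515.8, 17.1, 50.0]
ee_rot: [-0.124, 0.968, 0.215, -0.028]
contact_force: [2.1, -1.2, 3.2]
gripper_width: -0.4
grasp_force: 1.5
```

Emit:
drive_tool(deltas=[[[0,0,0.09],[-0.5,0,0]],[[0,0,0.09],[-0.5,0,0]],[[0,0,0],[0,0,0]]])

```text
clock: 15.3
position: [515.5, 17.8, 48.3]
ee_rot: [-0.124, 0.966, 0.224, -0.029]
contact_force: [2.0, -0.4, 2.7]
gripper_width: -0.1
grasp_force: 1.5
```

Emit:
drive_tool(deltas=[[[0,0,0.09],[-0.5,0,0]],[[0,0,0.09],[-0.5,0,0]],[[0,0,0],[0,0,0]]])

```text
clock: 15.6
position: [515.3, 18.4, 46.7]
ee_rot: [-0.124, 0.964, 0.232, -0.03]
contact_force: [2.5, -0.5, 2.8]
gripper_width: -0.1
grasp_force: 1.5
```

Emit:
drive_tool(deltas=[[[0,0,0.09],[-0.5,0,0]],[[0,0,0.09],[-0.5,0,0]],[[0,0,0],[0,0,0]]])

```text
clock: 15.9
position: [515.0, 19.2, 45.0]
ee_rot: [-0.124, 0.962, 0.24, -0.031]
contact_force: [1.9, -1.9, 1.9]
gripper_width: 0.0
grasp_force: 1.5
```

Emit:
drive_tool(deltas=[[[0,0,0.09],[-0.5,0,0]],[[0,0,0.09],[-0.5,0,0]],[[0,0,0],[0,0,0]]])

```text
clock: 16.2
position: [514.7, 20.0, 43.4]
ee_rot: [-0.123, 0.96, 0.249, -0.032]
contact_force: [2.3, -2.4, 1.8]
gripper_width: -0.1
grasp_force: 1.5
```

```bash
python3 -c "
from h import *
tip()"
```

```text
stand x,y,z [-99.4 -91.8 -46.6] rad 102.9 angle est 29.1 tool tilt 29.0 F [ 2.3 -2.4  1.8] 3.0 t 16.2
```

Emit:
drive_tool(deltas=[[[0,0,0.09],[-0.5,0,0]],[[0,0,0.09],[-0.5,0,0]],[[0,0,0],[0,0,0]]])

```text
clock: 16.5
position: [514.4, 20.8, 41.8]
ee_rot: [-0.123, 0.958, 0.257, -0.033]
contact_force: [2.2, -2.8, 1.8]
gripper_width: -0.3
grasp_force: 1.5
```

Emit:
drive_tool(deltas=[[[0,0,0.09],[-0.5,0,0]],[[0,0,0.09],[-0.5,0,0]],[[0,0,0],[0,0,0]]])

```text
clock: 16.8
position: [514.1, 21.8, 40.3]
ee_rot: [-0.123, 0.956, 0.265, -0.034]
contact_force: [1.3, -2.2, 1.4]
gripper_width: 0.2
grasp_force: 1.4
```

Emit:
drive_tool(deltas=[[[0,0,0.09],[-0.5,0,0]],[[0,0,0.09],[-0.5,0,0]],[[0,0,0],[0,0,0]]])

```text
clock: 17.1
position: [513.8, 22.7, 38.7]
ee_rot: [-0.123, 0.953, 0.274, -0.036]
contact_force: [1.6, -2.5, 1.6]
gripper_width: -0.3
grasp_force: 1.4
```

Emit:
drive_tool(deltas=[[[0,0,0.09],[-0.5,0,0]],[[0,0,0.09],[-0.5,0,0]],[[0,0,0],[0,0,0]]])

```text
clock: 17.4
position: [513.6, 23.7, 37.2]
ee_rot: [-0.122, 0.951, 0.282, -0.037]
contact_force: [0.3, -3.1, 0.7]
gripper_width: -0.1
grasp_force: 1.4
```

Emit:
drive_tool(deltas=[[[0,0,0.09],[-0.5,0,0]],[[0,0,0.09],[-0.5,0,0]],[[0,0,0],[0,0,0]]])

```text
clock: 17.7
position: [513.4, 24.6, 35.7]
ee_rot: [-0.122, 0.948, 0.29, -0.038]
contact_force: [0.5, -2.4, 1.7]
gripper_width: -0.3
grasp_force: 1.4
```

```bash
python3 -c "
from h import *
tip()
for n in('side','top'):
    d=snap(n,n+'5.png'); im=cv2.cvtColor(d['img'],cv2.COLOR_RGB2HSV); m=cv2.inRange(im,(20,120,110),(35,255,255))
    k,_,st,c=cv2.connectedComponentsWithStats(m); print(n,[(np.round(c[i],0).tolist(),int(st[i,4])) for i in range(1,k) if st[i,4]>8])
"
```

```text
stand x,y,z [-99.5 -87.  -54.3] rad 102.5 angle est 34.2 tool tilt 34.1 F [ 0.5 -2.4  1.7] 2.8 t 17.7
side [([283.0, 202.0], 62), ([278.0, 215.0], 26)]
top [([420.0, 175.0], 30), ([280.0, 203.0], 63), ([264.0, 208.0], 68)]
```

The colour masks show blanks already in the catch, at top (280,203) and (264,208). I'll keep feeling for the stop.

Emit:
drive_tool(deltas=[[[0,0,0.09],[-0.5,0,0]],[[0,0,0.09],[-0.5,0,0]],[[0,0,0],[0,0,0]]])

```text
clock: 18.1
position: [513.4, 24.9, 35.4]
ee_rot: [-0.122, 0.946, 0.298, -0.039]
contact_force: [-0.4, -5.5, 7.5]
gripper_width: -0.3
grasp_force: 4.4
```

The stop is felt: force jumped to about 9 N and travel stalled at 35°. I'll press 1 mm more and hold.

Emit:
drive_tool(deltas=[[[0,0,0.05],[0,0,0]],[[0,0,0.05],[0,0,0]],[[0,0,0],[0,0,0]]])

```text
clock: 18.4
position: [513.3, 25.0, 35.2]
ee_rot: [-0.123, 0.946, 0.298, -0.038]
contact_force: [-0.9, -8.4, 10.0]
gripper_width: -0.0
grasp_force: 6.2
```

Emit:
drive_tool(deltas=[[[0,0,0],[0,0,0]],[[0,0,0],[0,0,0]],[[0,0,0],[0,0,0]],[[0,0,0],[0,0,0]],[[0,0,0],[0,0,0]],[[0,0,0],[0,0,0]],[[0,0,0],[0,0,0]],[[0,0,0],[0,0,0]],[[0,0,0],[0,0,0]],[[0,0,0],[0,0,0]]])

```text
clock: 19.4
position: [513.3, 25.0, 35.3]
ee_rot: [-0.123, 0.946, 0.298, -0.038]
contact_force: [-0.7, -6.5, 10.1]
gripper_width: -0.4
grasp_force: 6.2
```

```bash
python3 -c "
from h import *
tip()
for n in('side','top'):
    d=snap(n,n+'6.png'); im=cv2.cvtColor(d['img'],cv2.COLOR_RGB2HSV); m=cv2.inRange(im,(20,120,110),(35,255,255))
    k,_,st,c=cv2.connectedComponentsWithStats(m); print(n,[(np.round(c[i],0).tolist(),st[i,:5].tolist()) for i in range(1,k) if st[i,4]>8])
a=load('side')['img'][130:250,220:380]; b=load('top')['img'][150:270,200:360]
cv2.imwrite('pics/c6.png',cv2.resize(np.hstack([a,b]),(800,300),interpolation=cv2.INTER_CUBIC)[:,:,::-1])
"
```

```text
stand x,y,z [-99.4 -86.6 -54.7] rad 102.4 angle est 34.5 tool tilt 35.0 F [-0.7 -6.5 10.1] 11.8 t 19.4
side [([283.0, 202.0], [277, 198, 14, 8, 62]), ([278.0, 215.0], [275, 213, 7, 6, 26])]
top [([420.0, 176.0], [416, 172, 8, 9, 32]), ([280.0, 203.0], [277, 195, 7, 18, 66]), ([264.0, 208.0], [260, 199, 8, 19, 72])]
```

View pics/c6.png

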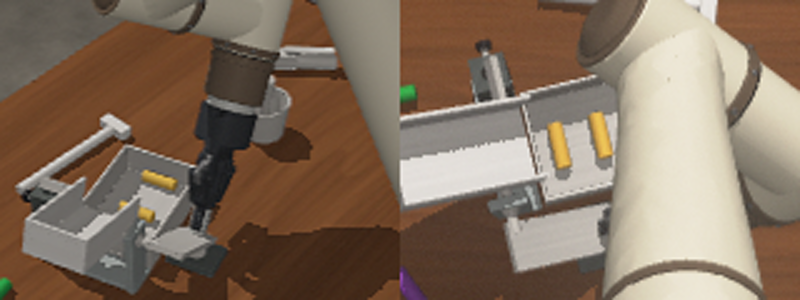

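The scuttle is empty and tipped. Two blanks show in the catch (top-crop (558,145) and (600,135)); the third is hidden by the arm. I'll press slightly firmer for a moment, then ease back along the same arc.

Emit:
drive_tool(deltas=[[[0,0,0.05],[0,0,0]],[[0,0,0],[0,0,0]],[[0,0,0],[0,0,0]],[[0,0,0],[0,0,0]],[[0,0,0],[0,0,0]],[[0,0,0],[0,0,0]],[[0,0,0],[0,0,0]],[[0,0,0],[0,0,0]]])

```text
clock: 20.3
position: [513.3, 25.0, 35.2]
ee_rot: [-0.123, 0.946, 0.298, -0.038]
contact_force: [-1.3, -8.3, 12.2]
gripper_width: 0.2
grasp_force: 7.1
```

Emit:
drive_tool(deltas=[[[0,0,-0.08],[0,0,0]],[[0,0,-0.07],[0,0,0]],[[0,0,-0.18],[1,0,0]],[[0,0,-0.18],[1,0,0]],[[0,0,-0.18],[1,0,0]],[[0,0,-0.27],[1.5,0,0]],[[0,0,-0.27],[1.5,0,0]],[[0,0,-0.27],[1.5,0,0]],[[0,0,-0.27],[1.5,0,0]],[[0,0,-0.27],[1.5,0,0]],[[0,0,0],[0,0,0]]])

```text
clock: 21.4
position: [515.8, 16.7, 51.6]
ee_rot: [-0.126, 0.969, 0.21, -0.027]
contact_force: [-1.1, -1.3, 3.8]
gripper_width: -0.3
grasp_force: 1.8
```

```bash
python3 -c "
from h import *
tip()"
```

```text
stand x,y,z [-99.1 -95.3 -38.4] rad 102.7 angle est 24.2 tool tilt 24.4 F [-1.1 -1.3  3.8] 3.9 t 21.4
```

Emit:
drive_tool(deltas=[[[0,0,-0.18],[1,0,0]],[[0,0,-0.27],[1.5,0,0]],[[0,0,-0.27],[1.5,0,0]],[[0,0,-0.27],[1.5,0,0]],[[0,0,-0.27],[1.5,0,0]],[[0,0,-0.27],[1.5,0,0]],[[0,0,-0.27],[1.5,0,0]],[[0,0,-0.27],[1.5,0,0]],[[0,0,-0.27],[1.5,0,0]],[[0,0,-0.27],[1.5,0,0]],[[0,0,-0.27],[1.5,0,0]],[[0,0,-0.18],[1,0,0]]])

```text
clock: 22.6
position: [518.2, 8.2, 80.5]
ee_rot: [-0.128, 0.99, 0.064, -0.008]
contact_force: [-0.6, 1.3, 3.4]
gripper_width: -0.2
grasp_force: 1.6
```

```bash
python3 -c "
from h import *
tip()"
```

```text
stand x,y,z [ -99.  -104.1   -9.5] rad 104.5 angle est 7.4 tool tilt 7.4 F [-0.6  1.3  3.4] 3.2 t 22.6
```

Emit:
drive_tool(deltas=[[[0,0,-0.18],[1,0,0]],[[0,0,-0.18],[1,0,0]],[[0,0,-0.18],[1,0,0]],[[0,0,-0.18],[1,0,0]],[[0,0,-0.18],[1,0,0]],[[0,0,-0.13],[0.7,0,0]],[[0,0,-0.1],[0.5,0,0]],[[0,0,-0.1],[0.4,0,0]],[[0,0,-0.1],[0.4,0,0]],[[0,0,-0.1],[0,0,0]],[[0,0,-0.1],[0,0,0]],[[0,0,0],[0,0,0]]])

```text
clock: 23.8
position: [517.5, 6.3, 94.7]
ee_rot: [-0.128, 0.992, 0.004, -0.002]
contact_force: [0.3, 0.7, -0.1]
gripper_width: 0.2
grasp_force: 0.0
```

Emit:
drive_tool(deltas=[[[0,0,-0.2],[0,0,0]],[[0,0,-0.5],[0,0,0]],[[0,0,-2],[0,0,0]],[[0,0,-3],[0,0,0]],[[0,0,-3],[0,0,0]],[[0,-3,-3],[0,0,0]],[[2,-4,0],[0,0,0]],[[2,-4,0],[0,0,0]],[[2,-4,0],[0,0,0]],[[2,-4,0],[0,0,0]],[[2,-4,0],[0,0,0]],[[0,0,0],[0,0,0]]])

```text
clock: 25.0
position: [478.5, -246.0, 210.2]
ee_rot: [-0.125, 0.992, 0.004, -0.001]
contact_force: [-0.1, 0.4, 0.1]
gripper_width: -0.0
grasp_force: 0.0
```

Emit:
drive_tool(deltas=[[[0,-4,0],[0,0,0]],[[0,-4,0],[0,0,0]],[[0,-4,0],[0,0,0]],[[0,-4,0],[0,0,0]],[[0,-4,0],[0,0,0]],[[0,-4,0],[0,0,0]],[[0,0,0],[0,0,0]]])

```text
clock: 25.7
position: [541.0, -477.6, 205.7]
ee_rot: [-0.126, 0.992, 0.005, -0.001]
contact_force: [-0.3, 0.1, -1.4]
gripper_width: -0.2
grasp_force: 0.0
```

```bash
python3 -c "
from h import *
tip()
D={}
for n in('side','top'):
    d=snap(n,n+'7.png'); im=cv2.cvtColor(d['img'],cv2.COLOR_RGB2HSV); m=cv2.inRange(im,(20,120,110),(35,255,255))
    k,_,st,c=cv2.connectedComponentsWithStats(m); print(n,[(np.round(c[i],0).tolist(),st[i,:5].tolist()) for i in range(1,k) if st[i,4]>8])
O=np.array([616.8,24.4]);a=np.radians(14.7);M=np.array([[np.cos(a),np.sin(a)],[-np.sin(a),np.cos(a)]])
T=load('top');k,_,st,c=cv2.connectedComponentsWithStats(cv2.inRange(cv2.cvtColor(T['img'],cv2.COLOR_RGB2HSV),(20,120,110),(35,255,255)))
for i in range(1,k):
    if st[i,4]>8: print('catch frame',np.round(M@(plane(T,*c[i],13)[:2]-O)))
"
```

```text
stand x,y,z [-200.2 -579.8  115.7] rad 591.2 angle est -9.1 tool tilt 0.5 F [-0.3  0.1 -1.4] -1.4 t 25.7
side [([322.0, 153.0], [320, 152, 6, 3, 18]), ([283.0, 202.0], [277, 198, 14, 8, 61]), ([277.0, 215.0], [274, 212, 8, 7, 32])]
top [([420.0, 175.0], [416, 172, 8, 8, 34]), ([305.0, 198.0], [302, 189, 6, 17, 44]), ([280.0, 204.0], [277, 195, 8, 18, 67]), ([264.0, 208.0], [261, 199, 7, 18, 67])]
catch frame [ -13. -392.]
catch frame [  1. -67.]
catch frame [1. 3.]
catch frame [-0. 50.]
```

All three blanks are in the catch, at y −67, 3 and 50 mm. I'll check that the scuttle is level and nothing else moved by comparing with the first pictures.

```bash
python3 -c "
from h import *
for n in('side','top'):
    a=cv2.imread('pics/%s0.png'%n).astype(int);b=cv2.imread('pics/%s7.png'%n).astype(int)
    m=(np.abs(a-b).max(2)>40).astype(np.uint8)
    k,_,st,c=cv2.connectedComponentsWithStats(cv2.dilate(m,np.ones((3,3),np.uint8))); print(n,[(np.round(c[i]).tolist(),st[i,:5].tolist()) for i in range(1,k) if st[i,4]>25])
"
```

```text
side [([431.0, 135.0], [325, 14, 227, 323, 23098]), ([455.0, 84.0], [451, 79, 8, 10, 50]), ([327.0, 162.0], [323, 159, 8, 7, 50]), ([238.0, 196.0], [233, 191, 10, 12, 102]), ([284.0, 203.0], [276, 197, 17, 13, 151]), ([542.0, 235.0], [512, 196, 48, 97, 2250]), ([230.0, 208.0], [227, 205, 6, 7, 28]), ([242.0, 206.0], [238, 204, 8, 5, 33]), ([278.0, 216.0], [273, 211, 12, 12, 101]), ([246.0, 237.0], [236, 228, 22, 18, 267]), ([485.0, 255.0], [479, 249, 13, 14, 87]), ([517.0, 312.0], [473, 269, 87, 74, 2937]), ([483.0, 273.0], [480, 271, 7, 5, 27]), ([454.0, 366.0], [414, 339, 77, 47, 1368]), ([545.0, 363.0], [523, 351, 37, 22, 374])]
top [([306.0, 69.0], [0, 42, 560, 59, 24184]), ([151.0, 91.0], [148, 89, 7, 5, 27]), ([270.0, 94.0], [265, 92, 11, 6, 43]), ([49.0, 140.0], [0, 104, 91, 74, 3385]), ([449.0, 312.0], [229, 115, 331, 305, 37355]), ([290.0, 148.0], [254, 142, 73, 13, 476]), ([136.0, 151.0], [125, 147, 19, 11, 88]), ([161.0, 155.0], [148, 148, 24, 16, 145]), ([190.0, 152.0], [186, 149, 9, 7, 33]), ([336.0, 157.0], [314, 151, 43, 13, 260]), ([26.0, 163.0], [19, 153, 17, 20, 161
[... 1459 characters left out ...]
 11, 5, 40]), ([127.0, 345.0], [114, 340, 24, 12, 117]), ([147.0, 346.0], [141, 340, 12, 13, 87]), ([159.0, 346.0], [154, 341, 10, 11, 68]), ([173.0, 346.0], [171, 342, 5, 8, 32]), ([180.0, 348.0], [178, 345, 5, 7, 28]), ([200.0, 352.0], [194, 345, 11, 12, 48]), ([166.0, 355.0], [162, 352, 8, 6, 30]), ([554.0, 355.0], [548, 353, 12, 6, 42]), ([97.0, 360.0], [95, 356, 6, 9, 27]), ([191.0, 361.0], [187, 358, 9, 6, 27]), ([168.0, 393.0], [166, 391, 6, 6, 27]), ([73.0, 398.0], [70, 394, 8, 9, 27]), ([43.0, 406.0], [40, 403, 8, 8, 39]), ([84.0, 407.0], [54, 402, 61, 11, 296]), ([238.0, 404.0], [232, 402, 14, 7, 59]), ([138.0, 414.0], [134, 411, 8, 6, 27]), ([110.0, 417.0], [106, 414, 10, 6, 36])]
```

In the side view only the pin, blanks and arm differ from the start: the scuttle is level and the bystanders haven't moved. The top view is shifted slightly overall, so the side view decides. Handing in.

```bash
python3 -c "
from h import *
print(arm.job_done())"
```

```text
the job is handed in; nothing more can be done
None
```

I handed the job in at about 26 s of the 72 s: the pin is in the tin cup, the treadle was held on the stop screw at about 35° for over a second, all three blanks are in the catch tray, and the scuttle was eased back level. The judge returned no verdict, so this rests on my own camera and force checks.

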